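# Turn up the marked spot and hold the loupe in focus over it

## Robot

A 6-joint arm with a two-finger parallel gripper is mounted at the origin on a cart in front of the work surface, level with it; the furniture and walls round the work are solid. World frame = base frame: x ahead of the robot, y to its left, z up, the work surface at z = 0. Lengths are in mm, angles in degrees, forces in N, time in s.
With the tool pointing down it reaches from about 325 to 925 mm from the base axis. Payload 3.1 kg.
Tool frame: the origin (TCP) lies at the very end of the fingers, on their centre line; the grasp point (between the pads) lies grasp_offset behind it (grasp_offset is the distance from the TCP to the grasp point, in mm); z points along the fingers, y is the line along which they close (so a half turn about z gives the same grasp; the last joint's range is limited). The gripper opens to 85 mm and grips with 20 to 120 N. Pads are 22 mm wide; open, the fingers measure 114 mm over their backs; the gripper's body (76 mm by 85 mm) begins 54 mm behind the grasp point. The pads swing forward as they close: fully open they stand 13 mm farther back than shut.
Start: joints at [70.405, 12.427, 92.441, -0, 75.132, -6.429], TCP at [142.344, 608.586, 231.3] pointing down, gripper open.
Joint ranges: [-157.48, 157.48], [-44.54, 120.13], [17.64, 146.25], [-64.5, 244.5], [7.68, 150.69], [-147.95, 147.95]. Speed limits (degrees/s): [159.86, 159.86, 180, 180, 180, 180].

## Interface

Orientations are given as [roll, pitch, yaw] about the fixed x, y, z axes, in that order (R = Rz(yaw) Ry(pitch) Rx(roll)).
In Python, from station import * gives the robot as it stands. Calls block until the motion is done:
- goto(position, orientation): joint-space move of the TCP to a pose.
- move_l(position, attitude=None, speed=150): straight line of the TCP; attitude=None keeps the orientation; speed is the mean speed in mm/s.
- move_j(angles): joint-space move.
- grip(opening, squeeze=None): finger opening in mm; squeeze is the grip in N (None keeps the last); returns when the fingers have stopped.
- wait(seconds).
- solve_ik(position, orientation): joint angles nearest the present ones, or None.
- get_obs(): the state.
- get_image(name): name is "side" or "top"; returns the picture (384x512x3 uint8, red, green, blue); there is no depth.
- get_calibration(name): a dict with "fx", "fy", "cx", "cy" (pixels), "R" (3x3) and "t" (3): a world point X has camera coordinates R X + t. Camera axes: x right, y down, z forward; pixel columns grow to the right and rows downward; lengths in mm; the calibration is good to about 2 mm. A picture is of the moment at which its call begins. get_calibration takes no time and is no camera call.
A pose or a line that the arm cannot do raises Unreachable and nothing moves.
- sign_off(): hands the job in; it is judged then, once.
Trained networks look in the newest picture that a camera, given by its name, has taken for a name from the list of things; names that differ only in an ending like _2 or _b are one class to them, and where a whole thing is asked for, a point or a joint stands for the part that bears it (a point fixed in the world has none). Each returns a list of dicts, best first, with "score" (0 to 1); they miss things now and then, are a little off and sometimes report something else, mostly with a low value. They report only what shows in the picture. A call takes as long as a camera call. They do not tell look-alikes from the thing itself.
- spot_in(name, camera): "extent" ([centre column, centre row, width, height] in pixels, round what is visible of it).
- regions_of(name, camera): "region" (384x512 bool, what is visible of it) and "extent" ([centre column, centre row, width, height] in pixels, round what is visible of it).
The state is a dict: "t": time; "joint_pos": joint angles; "qvel": joint speeds; "effort": joint torques, N m; "tcp_pos": TCP position; "ee_rot": TCP orientation; "wrist_force": force on the tool from outside, world axes, zero at the start; "moment": the same for the moment, N m; "grip_width": finger opening in mm; "grip_force": force on a finger pad.
Only numpy, scipy, OpenCV 4.12 (cv2) and the standard library are available. Lean on these libraries where they do the work, as an engineer would, in place of code of your own. Each camera call takes 0.05 s, during which the arm holds its last target. There are 200 camera calls.

## Task

First roll the aluminium roller along the bench, without lifting it, until the red-ringed mark on its side faces straight up, and let it rest there. Then pick up the loupe by its handle and hold it level with its lens centred over the mark and at the height of the gauge's red pointer, touching neither roller nor gauge; finish while still holding it there. Do not shift the gauge's pointer, and leave the beaker, the black cap and the spirit lamp where they are.

Things in the scene. Friction and masses are not known exactly. Their poses are not given: they have to be found in the camera images.
- roller: Loose aluminium roller lying on the bench in any direction, 36 mm diameter, 110 mm long, about 150 g; it rolls freely. Origin on its axis at mid length, 18 mm above the bench; x runs along the roller, z points out through the marked side, so z is vertical when the mark faces up. At the start the mark lies on the side, about 65 degrees from the top.
- mark (a point): Centre of the mark on the roller's barrel: a red patch 15 mm in size with a white middle and a dark scratch. It lies 28 mm from mid length along the roller's x axis, 18 mm from the axis on its z side. Short red index lines on both end faces point to the side where the mark is. Axes as the roller's.
- loupe: Loose hand loupe lying flat on the bench, 90 g: black rim 60 mm across, 14 mm high, clear lens 50 mm across, straight black handle 14 mm wide, 20 mm high, from 38 to 120 mm from the lens centre. Origin on the underside below the lens centre; handle along -x; z is up, square to the lens: level when z is vertical. It balances about 55 mm from the lens centre.
- lens (a point): Centre of the loupe's lens, 7 mm above the loupe's underside. Axes as the loupe's.
- grip (a point): Grip point in the handle, near the balance point: 60 mm from the lens centre along the loupe's -x, 10 mm above its underside. The handle's flat sides, 14 mm apart, face the loupe's +y and -y.
- gauge: Height gauge fixed to the bench beyond the roller: grey base 70 x 80 x 16 mm, upright steel post 12 mm thick, 181 mm high in all. Origin at the centre of the base's underside.
- pointer_tip (a point): Tip of the red pointer that slides on the gauge's post; it points from the post towards the robot side, tip 40 mm from the post's axis. Its height (85 to 130 mm above the bench) is the focal height at which the lens centre must be held; it differs from run to run.
- beaker: Bystander: clear beaker, 55 mm across, 70 mm high. Origin under its centre.
- dust_cap: Bystander: round black cap, 41 mm across, 12 mm high. Origin under its centre.
- spirit_lamp: Bystander: glass spirit lamp with blue filling, 74 mm across, 89 mm high. Origin under its centre.
Things that resemble listed ones, but are neither listed nor needed, are in the scene too. Of the things like the loupe, leave any that is orange; of the rest the smaller one is meant.

How it is judged:
By the outcome, as a careful person would: the job done as asked, in the order asked, and still so for the second after the job is handed in, while the arm keeps its last pose, push and grip.
It also fails if it takes over 61 s, if anything falls off the work surface, if the arm or the gripper's body presses on something with over 40 N, if the wrist force passes 120 N, or if a joint passes its speed limit or range.

## Working session

There is one attempt and no reset: what is moved stays moved. The work goes in short steps, each a Python script; the robot and the scene stay as the last script left them, time stands still between calls to the robot, and variables do not carry over. Pictures are saved under pics/ and viewed, at most 10 in all, crops included, and the job is handed in when it is done.

```bash
mkdir -p pics; ls
python3 - <<'E'
from station import *
import cv2,numpy as np
o=get_obs();print(o)
for n in("top","side"):
    im=get_image(n);cv2.imwrite(f"pics/a_{n}.png",im[:,:,::-1])
    print(n,get_calibration(n))
    for k in("roller","mark","loupe","lens","grip","gauge","pointer_tip","beaker","dust_cap","spirit_lamp"):
        print(k,[(round(d["score"],2),[round(float(v)) for v in d["extent"]]) for d in spot_in(k,n)])
E
```

```text
pics
{'t': 0.0, 'joint_pos': array([ 7.04058018e+01,  1.24778102e+01,  9.25311469e+01, -1.03312595e-03,
        7.51318521e+01, -6.42708788e+00]), 'qvel': array([ 0.01546789, -0.00388626, -0.10202745, -0.03503085, -0.06467109,
       -0.00638123]), 'effort': array([-1.23041362e-03, -3.96844196e+01, -3.03854048e+01, -1.65153233e-04,
        9.82801634e-03, -8.63932499e-07]), 'tcp_pos': array([142.05492215, 607.78190955, 229.93256335]), 'ee_rot': array([-1.79859964e+02, -1.47703887e-02,  1.66833138e+02]), 'wrist_force': array([ 0.1414388 , -0.19191101, -0.48495716]), 'moment': array([-0.02983127, -0.03866514, -0.0272221 ]), 'grip_force': 0.0, 'grip_width': 85.07475437286398}
top {'fx': 363.37865356271567, 'fy': 363.37865356271567, 'cx': 258.1633350188571, 'cy': 195.46017271856934, 'R': array([[-0.00106246, -0.99999614, -0.00256724],
       [-0.97708711,  0.00158452, -0.21283389],
       [ 0.21283714,  0.00228229, -0.97708502]]), 't': array([  2.83790235, 656.27881446, 907.06702472])}
roller [(0.59, [238, 227, 24, 42])]
mark [(0.59, [236, 227, 21, 36])]
loupe [(0.86, [332, 226, 24, 49])
[... 715 characters left out ...]
t': array([ 642.20306688,   91.06352689, 1368.22440584])}
roller [(0.74, [284, 222, 40, 20]), (0.62, [303, 271, 23, 34])]
mark [(0.72, [282, 224, 41, 18])]
loupe [(0.98, [337, 204, 61, 27]), (0.66, [216, 185, 35, 22]), (0.64, [302, 270, 18, 34]), (0.58, [280, 179, 41, 16])]
lens [(0.69, [340, 202, 62, 30]), (0.59, [282, 180, 40, 21]), (0.54, [217, 184, 36, 19])]
grip [(0.97, [337, 202, 67, 26]), (0.77, [216, 184, 43, 13]), (0.64, [277, 183, 45, 16])]
gauge [(0.65, [226, 187, 29, 62]), (0.38, [281, 182, 39, 16])]
pointer_tip [(0.44, [226, 174, 15, 8])]
beaker [(0.66, [302, 270, 26, 35]), (0.39, [227, 188, 30, 57])]
dust_cap [(0.58, [265, 277, 16, 12])]
spirit_lamp [(0.72, [217, 258, 28, 37])]
```

Run:
```python
import cv2
a=cv2.imread("pics/a_top.png")[120:340,130:370];b=cv2.imread("pics/a_side.png")[140:300,180:400]
cv2.imwrite("pics/b1.png",cv2.resize(a,None,fx=2.7,fy=2.7,interpolation=cv2.INTER_CUBIC))
cv2.imwrite("pics/b2.png",cv2.resize(b,None,fx=3.6,fy=3.6,interpolation=cv2.INTER_CUBIC))
```

```text
(no output)
```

View pics/b1.png

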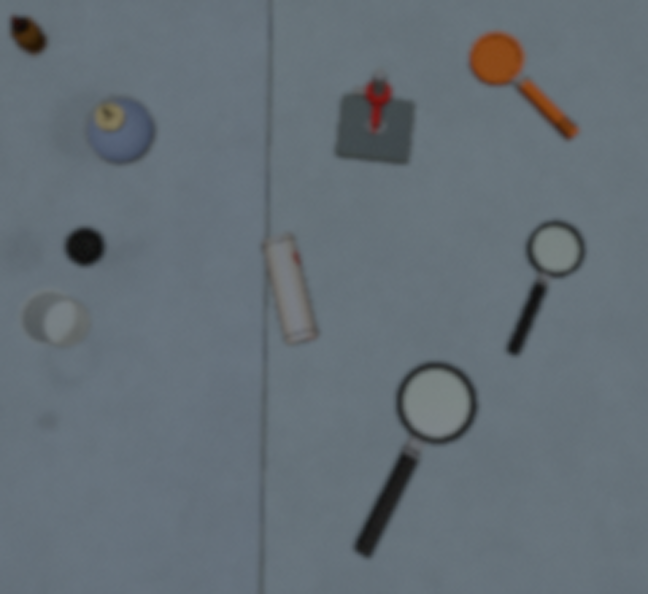

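View pics/b2.png

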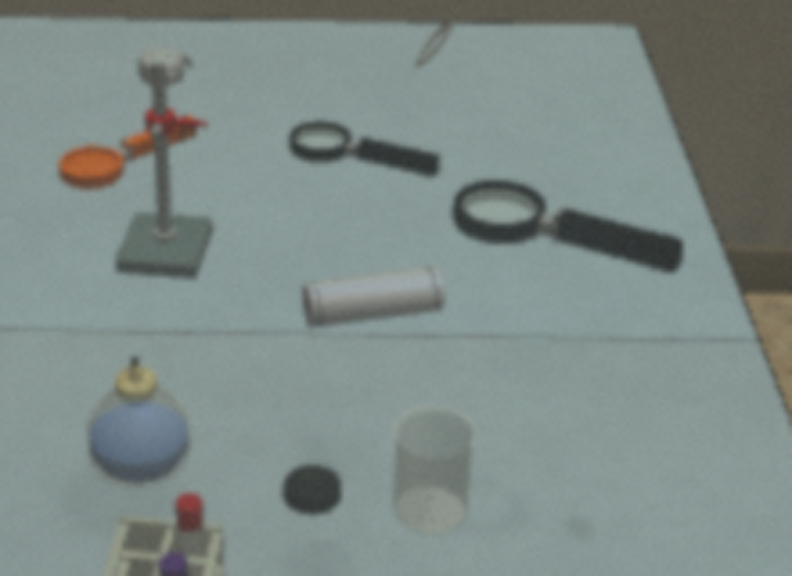

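Top picture: the roller is at about px (238,227), with its red mark on the right (-y) side near the far end (~(240,216)). The wanted small black loupe has its lens at ~(336,212) and handle end at ~(320,250). The pointer tip is at ~(269,168). Side picture: the pointer tip is at ~(237.5,174.5), and the gauge base is at ~(226,207).

```bash
cat > h.py <<'E'
from station import *
import station, cv2, numpy as np
C={n:get_calibration(n) for n in("top","side")}
def ray(n,p):
    c=C[n];R=np.array(c["R"]);d=R.T@np.array([(p[0]-c["cx"])/c["fx"],(p[1]-c["cy"])/c["fy"],1]);return -R.T@np.array(c["t"]),d
def plane(n,p,z):
    o,d=ray(n,p);return o+d*(z-o[2])/d[2]
def proj(n,X):
    c=C[n];v=np.array(c["R"])@np.array(X,float)+np.array(c["t"]);return np.array([c["cx"]+c["fx"]*v[0]/v[2],c["cy"]+c["fy"]*v[1]/v[2]])
def tri(pt,ps):
    A=[];b=[]
    for n,p in(("top",pt),("side",ps)):
        o,d=ray(n,p);d=d/np.linalg.norm(d);M=np.eye(3)-np.outer(d,d);A.append(M);b.append(M@o)
    A=np.vstack(A);b=np.hstack(b);X=np.linalg.lstsq(A,b,rcond=None)[0];return X,np.linalg.norm(A@X-b)
def big(m):
    k,l,s,c=cv2.connectedComponentsWithStats(m.astype(np.uint8));i=1+np.argmax(s[1:,4]);return l==i
def best(name,cam,near):
    r=[d for d in regions_of(name,cam) if np.hypot(d["extent"][0]-near[0],d["extent"][1]-near[1])<15]
    return r[0]["region"] if r else None
def mask_axis(m):
    (c,s,a)=cv2.minAreaRect(np.argwhere(m)[:,::-1].astype(np.float32));b=cv2.boxPoints((c,s,a))
    e=[(b[i]+b[(i+1)%4])/2 for i in range(4)];L=[np.linalg.norm(b[i]-b[(i+1)%4]) for i in range(4)];i=int(np.argmin(L[:2]));return e[i],e[i+2],s
E
python3 - <<'E'
from h import *
np.set_printoptions(precision=1,suppress=True)
print({k:v for k,v in vars(station).items() if isinstance(v,(int,float))}, "t",get_obs()["t"])
get_image("top");S={}
ims={n:cv2.imread(f"pics/a_{n}.png").astype(int) for n in C}
for n in C:
    get_image(n)
    for k,near in(("roller",{"top":(238,227),"side":(284,222)}),("loupe",{"top":(332,226),"side":(280,179)}),("gauge",{"top":(270,164),"side":(226,187)})):
        m=best(k,n,near[n])
        if m is None or not m.any(): print(n,k,None);continue
        m=big(m);a,b,s=mask_axis(m);z=18 if k=="roller" else 10
        print(n,k,m.sum(),"ends",a,b,"size",np.array(s),"xyz",plane(n,a,z),plane(n,b,z))
    im=ims[n];red=(im[...,2]-np.maximum(im[...,0],im[...,1]))>35
    k,l,s,c=cv2.connectedComponentsWithStats(red.astype(np.uint8))
    print(n,"red",[(s[i].tolist(),c[i]) for i in range(1,k) if s[i,4]>3])
# loupe by darkness in top
im=ims["top"].max(2)[200:260,315:352];m=big(im<70)
print("dark",m.sum());a,b,s=mask_axis(m);o=np.array([315,200]);print(a+o,b+o,s,plane("top",a+o,10),plane("top",b+o,10))
print("tri tip",tri((269.3,168.1),(237.5,174.4)))
E
python3 - <<'E'
import cv2
a=cv2.imread("pics/a_top.png")[145:270,225:355]
b=cv2.imread("pics/a_side.png")[150:235,205:325]
cv2.imwrite("pics/c1.png",cv2.resize(a,None,fx=4.6,fy=4.6,interpolation=cv2.INTER_CUBIC))
cv2.imwrite("pics/c2.png",cv2.resize(b,None,fx=6.5,fy=6.5,interpolation=cv2.INTER_CUBIC))
E
```

```text
{'grasp_offset': 18.700000000000003} t 1.1
top roller 548 ends [232.1 206.7] [241.9 246. ] size [40.5 14.3] xyz [635.3  75.7  18. ] [525.2  47.1  18. ]
top loupe 549 ends [341.6 203.1] [312.7 246.5] size [21.1 52.1] xyz [ 646.9 -235.4   10. ] [ 524.4 -149.1   10. ]
top gauge 785 ends [270.4 144.9] [267.2 179.9] size [28.4 35.1] xyz [822.  -34.1  10. ] [715.4 -24.   10. ]
top red [([276, 49, 9, 8, 47], array([280.3,  52.1])), ([304, 132, 20, 19, 295], array([313.6, 141.1])), ([46, 136, 14, 11, 78], array([ 52.6, 141.4])), ([265, 151, 10, 17, 81], array([269.2, 157.9])), ([323, 150, 21, 21, 122], array([332.4, 159.4])), ([76, 162, 7, 5, 27], array([ 79.2, 164.1])), ([103, 175, 6, 6, 27], array([105.5, 177.4]))]
side roller 476 ends [303.  219.8] [264.7 223. ] size [13.5 38.5] xyz [520.7  51.9  18. ] [631.8  71.1  18. ]
side loupe 332 ends [260.1 177.9] [301.5 183.3] size [41.7 10.8] xyz [ 650.2 -213.4   10. ] [ 510.8 -179.9   10. ]
side gauge 626 ends [234.3 158.9] [223.3 217.2] size [24.4 59.3] xyz [ 748.8 -357.4   10. ] [754.7  32.1  10. ]
side red [([221, 171, 14, 7, 46], array([227.3, 173.3])), ([215, 176, 7, 6, 24], array([218.7, 178.6])), ([197, 181, 17, 10, 133], array([205. , 185.1])), ([492, 229, 6, 5, 14], array([493.9, 231.2])), ([479, 230, 2, 3, 4], array([479.2, 231.2])), ([482, 231, 4, 3, 5], array([483.6, 231.6])), ([486, 230, 5, 4, 6], array([488. , 231.3])), ([504, 230, 2, 2, 4], array([504.5, 230.5])), ([2, 237, 19, 1, 19], array([ 11., 237.])), ([22, 237, 4, 1, 4], array([ 23.5, 237. ])), ([229, 277, 7, 8, 36], array([232.2, 280. ])), ([208, 301, 7, 9, 47], array([211.2, 304.4])), ([382, 327, 29, 27, 317], array([396.9, 341.9])), ([374, 329, 9, 9, 47], array([378.4, 333.8]))]
dark 133
[330.1 224.5] [319.3 250.1] (4.753697872161865, 27.843090057373047) [ 585.8 -200.    10. ] [ 514.3 -167.    10. ]
tri tip (array([715.4, -26.9, 123.3]), np.float64(2.3168008553985775))
```

View pics/c1.png

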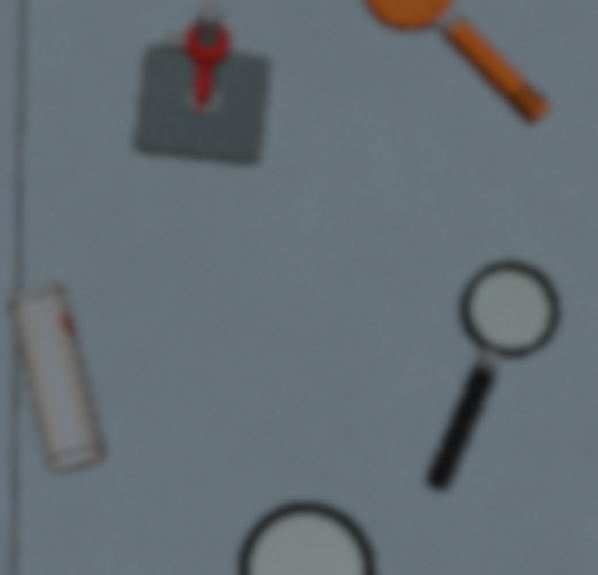

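View pics/c2.png

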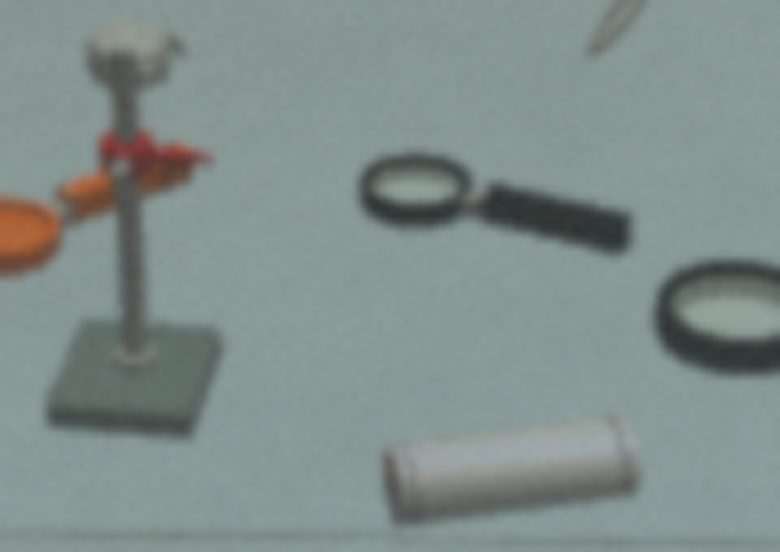

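Top crop: the loupe's lens is at px (335.9,212.0), its handle end at (319.8,251.1), and the mark on the roller's right edge at ~(239.8,215.5). The side crop shows the pointer tip at (237.3,174.3) and the post foot at (225.5,204.6).

Run:
```python
from h import *
np.set_printoptions(precision=1,suppress=True)
T=lambda x,y:(x/4.6+225-.4,y/4.6+145-.4)
S=lambda x,y:(x/6.5+205-.4,y/6.5+150-.4)
print("tip",tri(T(201,107),S(211,158)))
print("foot",tri(T(205,100),S(133,353)),plane("top",T(205,100),16),plane("side",S(133,353),16))
for a in[(145,44),(270,58),(260,163),(134,152)]:print("top base",plane("top",T(*a),16))
for a in[(80,322),(222,335),(194,420),(50,407)]:print("side base",plane("side",S(*a),16))
print("lens",plane("top",T(510,308),12),plane("side",S(415,186),11))
print("h far",plane("top",T(436,488),18),"h near",plane("top",T(485,365),18)); print("h far side",plane("side",S(622,222),18))
```

```text
tip (array([715.9, -24.3, 126.1]), np.float64(1.422086372262119))
foot (array([754.2, -29.8,  17.8]), np.float64(0.3742333354218882)) [754.4 -29.9  16. ] [754.7 -32.8  16. ]
top base [791.5   7.9  16. ]
top base [782.  -71.2  16. ]
top base [713.4 -63.9  16. ]
top base [720.6  14.8  16. ]
side base [782.6 -60.3  16. ]
side base [713.6 -50.1  16. ]
side base [722.   24.2  16. ]
side base [788.8  15.   16. ]
lens [ 622.1 -216.4   12. ] [ 621.8 -210.3   11. ]
h far [ 512.2 -165.9   18. ] h near [ 586.1 -198.3   18. ]
h far side [ 516.2 -162.1   18. ]
```

```bash
cat > roll.py <<'E'
from h import *
np.set_printoptions(precision=2,suppress=True)
def cage(c,yaw,dist,op=40):
    """straddle the roller at c, axis along yaw deg, shift it dist along +n, leave"""
    n=np.array([-np.sin(np.radians(yaw)),np.cos(np.radians(yaw))])
    q=[solve_ik([*c,120],[180,0,y]) for y in(yaw,yaw+180)];j=get_obs()["joint_pos"]
    y=min([(np.abs(k-j).max(),yw) for k,yw in zip(q,(yaw,yaw+180)) if k is not None])[1];print("yaw",y)
    goto([*c,110],[180,0,y]);grip(62);move_l([*c,6.5],speed=100);print("down",get_obs()["wrist_force"],get_obs()["tcp_pos"])
    grip(op,20);print("closed",get_obs()["grip_width"],get_obs()["grip_force"])
    e=np.array(c)+n*dist;move_l([*e,6.5],speed=15);wait(.5);o=get_obs();print("pushed",o["tcp_pos"],o["wrist_force"])
    grip(62);wait(.3);move_l([*e,130],speed=120);print("t",get_obs()["t"])
E
python3 - <<'E'
from roll import *
cage([580,61.5],12.5,20.4)
goto([480,-190,200],[180,0,155.8])
im=get_image("top");cv2.imwrite("pics/d.png",cv2.resize(im[185:265,190:290,::-1],None,fx=6,fy=6,interpolation=cv2.INTER_CUBIC))
m=best("roller","top",(232,227));print(None if m is None else [plane("top",p,18) for p in mask_axis(big(m))[:2]])
E
```

```text
yaw 12.5
down [0.   0.64 0.54] [580.9   61.52   7.35]
closed 40.46001139666903 0.0
pushed [575.6   81.41   6.51] [-0.    0.21 -0.55]
t 9.7917
[array([629.03,  92.06,  18.  ]), array([520.48,  63.42,  18.  ])]
```

View pics/d.png

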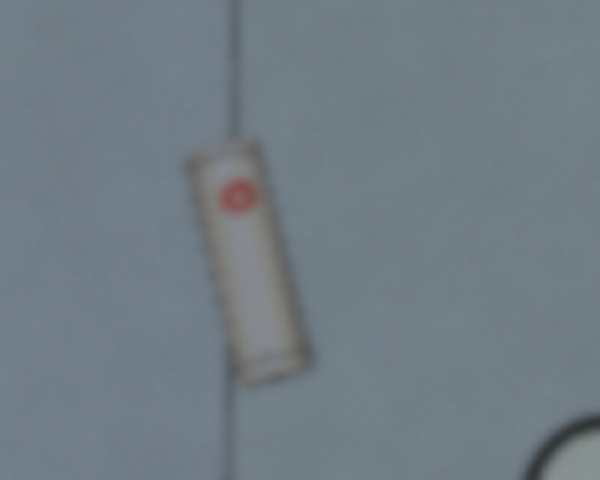

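The red ring now faces nearly up, at px ~(229.4,217.2), close to the roller's midline. I'll measure the remaining angle with averaged frames.

```bash
cat > meas.py <<'E'
from h import *
np.set_printoptions(precision=2,suppress=True)
def roller_pose(N=8):
    im=np.mean([get_image("top").astype(float) for _ in range(N)],0)
    m=best("roller","top",(231,227));m=big(m);a,b,_=mask_axis(m)
    if a[1]>b[1]:a,b=b,a
    for it in range(3):
        L=np.linalg.norm(b-a);u=(b-a)/L;v=np.array([-u[1],u[0]])  # v: right->left
        s=np.arange(-13,13,.1);pts=[]
        for f in np.arange(.12,.9,.04):
            p=a+u*L*f;q=p[None]+s[:,None]*v
            pr=cv2.remap(im.mean(2).astype(np.float32),q[:,0:1].astype(np.float32),q[:,1:2].astype(np.float32),cv2.INTER_CUBIC).ravel()
            g=np.gradient(cv2.GaussianBlur(pr[:,None],(1,0+11),0,sigmaX=1,sigmaY=5).ravel())
            lo=s<0;i=np.argmax(np.where(lo&(s>-10),g,-9));j=np.argmin(np.where(~lo&(s<10),g,9))
            pts.append([*p,s[i],s[j]])
        P=np.array(pts);w=np.median(P[:,3]-P[:,2]);mid=(P[:,2]+P[:,3])/2
        k=np.polyfit(np.arange(.12,.9,.04),mid,1);a=a+v*np.polyval(k,0);b=b+v*np.polyval(k,1)
    r=im[...,0]-(im[...,1]+im[...,2])/2;r=r-np.median(r[190:260,200:270])
    yy,xx=np.mgrid[:384,:512];sel=m&(np.hypot(xx-229.5,yy-217)<7);W=np.clip(r-6,0,None)*sel
    mk=np.array([(xx*W).sum(),(yy*W).sum()])/W.sum()
    A,B=plane("top",a,18),plane("top",b,18);M=plane("top",mk,36)
    d=(A-B)[:2];d/=np.linalg.norm(d);n=np.array([-d[1],d[0]]);c=(A+B)[:2]/2
    off=(M[:2]-B[:2])@n
    print("width px",w,"fit resid",np.std(mid-np.polyval(k,np.arange(.12,.9,.04))))
    print("A",A,"B",B,"yaw",np.degrees(np.arctan2(d[1],d[0])),"markpx",mk,"M",M,"along from B",(M[:2]-B[:2])@d,"lateral +n",off,"deg",np.degrees(np.arcsin(off/18)))
    print("cam",ray("top",(0,0))[0])
    return c,M
E
python3 -c "
from meas import *
roller_pose()"
```

```text
Traceback (most recent call last):
  File "meas.py", line 13, in roller_pose
    g=np.gradient(cv2.GaussianBlur(pr[:,None],(1,0+11),0,sigmaX=1,sigmaY=5).ravel())
                  ~~~~~~~~~~~~~~~~^^^^^^^^^^^^^^^^^^^^^^^^^^^^^^^^^^^^^^^^^
cv2.error: OpenCV(4.12.0) :-1: error: (-5:Bad argument) in function 'GaussianBlur'
> Overload resolution failed:
>  - argument for GaussianBlur() given by name ('sigmaX') and position (3)
>  - argument for GaussianBlur() given by name ('sigmaX') and position (3)
```

```bash
sed -i 's/cv2.GaussianBlur(pr.*ravel())/gaussian_filter1d(pr,5))/; 1a from scipy.ndimage import gaussian_filter1d' meas.py
python3 -c "
from meas import *
roller_pose()"
```

```text
width px 8.59999999999997 fit resid 0.770711698728122
A [631.15  95.03  18.  ] B [517.13  63.12  18.  ] yaw 15.637322973992175 markpx [229.13 217.26] M [602.55  82.02  36.  ] along from B 87.3546162706564 lateral +n -4.81850046622143 deg -15.527120347594172
cam [ 448.19   -0.27 1025.97]
```

Run:
```python
from h import *
np.set_printoptions(precision=1,suppress=True,linewidth=150)
im=np.mean([get_image("top").astype(float) for _ in range(8)],0);np.save("avg.npy",im)
c=proj("top",[574.8,77.7,18]);
for yaw in(12,14):
    d=np.array([np.cos(np.radians(yaw)),np.sin(np.radians(yaw))]);n=np.array([-d[1],d[0]])
    for lo,hi in((-42,-15),(-15,15),(15,42)):
        s=np.arange(-27,28,1.5);acc=0
        for t in np.arange(lo,hi,2.):
            q=np.array([proj("top",[*(np.array([574.8,77.7])+d*t+n*k),18]) for k in s]).astype(np.float32)
            acc=acc+cv2.remap(im.astype(np.float32),q[:,:1],q[:,1:],cv2.INTER_LINEAR)[:,0]
        p=acc/len(np.arange(lo,hi,2.));print(yaw,lo);print(p.mean(1)) 
print(s)
```

```text
12 -42
[123.6 123.  121.4 118.2 113.  107.  102.5 101.1 103.8 109.2 115.5 121.4 126.3 130.  132.7 134.4 135.5 135.9 135.8 135.5 135.1 134.3 133.  130.8
 127.7 123.7 118.9 114.  110.4 109.5 112.  115.7 119.6 122.4 123.7 124.4 124.7]
12 -15
[124.2 124.  123.4 121.7 118.3 113.5 108.2 104.7 104.7 108.2 113.8 119.7 125.  129.3 132.4 134.6 136.1 137.1 137.4 137.2 136.6 135.6 134.3 132.3
 129.6 126.1 122.  117.5 113.9 112.1 112.8 115.5 118.7 121.4 123.1 124.  124.6]
12 15
[125.  124.9 124.7 123.8 121.8 118.3 113.5 108.8 106.2 106.4 108.7 111.2 112.5 113.  113.  113.6 114.8 115.7 116.8 117.3 118.2 119.9 122.2 124.7
 125.6 124.9 122.3 118.3 114.  110.6 109.4 111.2 114.7 118.4 121.4 123.2 124.1]
14 -42
[123.8 123.5 122.7 120.7 116.9 111.2 105.4 101.7 101.7 105.4 111.3 117.6 123.2 127.8 131.  133.4 134.9 135.7 135.9 135.7 135.3 134.8 133.9 132.3
 129.8 126.4 122.2 117.2 112.6 109.8 109.6 112.7 116.6 120.2 122.8 123.9 124.5]
14 -15
[124.2 124.1 123.6 122.  118.6 113.7 108.4 104.7 104.6 107.9 113.7 119.6 124.9 129.2 132.3 134.6 136.1 137.1 137.4 137.2 136.6 135.6 134.3 132.4
 129.7 126.2 122.1 117.6 113.8 112.1 112.7 115.5 118.7 121.4 123.1 124.1 124.6]
14 15
[125.  124.8 124.3 122.7 119.8 115.3 110.2 106.8 105.8 107.6 110.1 111.9 112.6 112.7 113.  114.3 115.3 116.5 117.2 118.  119.5 121.6 124.2 125.6
 125.5 123.5 119.8 115.4 111.6 109.5 110.3 113.4 117.2 120.6 122.7 123.9 124.4]
[-27.  -25.5 -24.  -22.5 -21.  -19.5 -18.  -16.5 -15.  -13.5 -12.  -10.5  -9.   -7.5  -6.   -4.5  -3.   -1.5   0.    1.5   3.    4.5   6.    7.5
   9.   10.5  12.   13.5  15.   16.5  18.   19.5  21.   22.5  24.   25.5  27. ]
```

```bash
cat > ang.py <<'E'
from h import *
from scipy.optimize import least_squares
np.set_printoptions(precision=2,suppress=True,linewidth=150)
def ang(N=10,c0=(574.8,77.9),yaw=14.7):
    im=np.mean([get_image("top").astype(float) for _ in range(N)],0).astype(np.float32)
    d=np.array([np.cos(np.radians(yaw)),np.sin(np.radians(yaw))]);n=np.array([-d[1],d[0]]);c0=np.array(c0)
    t=np.arange(-48,48.1,1);s=np.arange(-30,30.1,.5)
    Q=np.array([[proj("top",[*(c0+d*a+n*b),18]) for b in s] for a in t]).astype(np.float32)
    I=cv2.remap(im,Q[...,0],Q[...,1],cv2.INTER_CUBIC)
    g=I.mean(2);red=I[...,0]-(I[...,1]+I[...,2])/2
    out=[]
    for lo in range(-45,45,10):
        p=g[(t>=lo)&(t<lo+10)].mean(0);bg=np.median(np.r_[p[:8],p[-8:]])
        i=np.argmin(np.where(s<-8,p,999));j=np.argmin(np.where(s>8,p,999))
        # outer half-level crossings
        li=np.interp((bg+p[i])/2,p[:i+1][::-1],s[:i+1][::-1]);rj=np.interp((bg+p[j])/2,p[j:],s[j:])
        out.append([lo+5,(s[i]+s[j])/2,(li+rj)/2,rj-li])
    out=np.array(out);print(out)
    R=red[(t>8)&(t<46)];base=np.median(red[(t<5)],axis=0);R=np.clip(R-base-4,0,None);R[:,abs(s)>14]=0
    tt=t[(t>8)&(t<46)];ms=(R*s).sum()/R.sum();mt=(R.sum(1)*tt).sum()/R.sum()
    k=np.polyfit(out[:,0],out[:,2],1);e=np.polyval(k,mt)
    yaw2=yaw+np.degrees(np.arctan(k[0]));c=c0+n*np.polyval(k,0)
    # mark point seen at z=18 plane (mt,ms); find roll angle whose mark projects there
    H=c0+d*mt+n*ms;o=ray("top",(0,0))[0]
    def seen(th):
        P=np.r_[c0+d*mt+n*(e+18*np.sin(th)),18+18*np.cos(th)]
        f=(18-o[2])/(P[2]-o[2]);S=o+(P-o)*f;return (S[:2]-c0)@n-ms
    from scipy.optimize import brentq
    th=np.degrees(brentq(seen,-1.2,1.2));print("mark s,t",ms,mt,"axis s",e,"yaw",yaw2,"c",c,"tilt toward +n deg",th)
    # edge parallax of the silhouette midline is 0 to first order
    return c,yaw2,th
if __name__=="__main__":ang()
E
python3 ang.py
```

```text
[[-40.     1.5    1.34  41.59]
 [-30.     0.75   0.6   40.16]
 [-20.     0.5    0.35  39.79]
 [-10.     0.5    0.4   40.01]
 [  0.     0.25   0.34  40.09]
 [ 10.     0.25   0.33  39.99]
 [ 20.     0.25   0.16  40.16]
 [ 30.     4.     0.62  39.21]
 [ 40.     0.    -0.04  40.04]]
mark s,t -1.9861486494061837 30.855264710871392 axis s 0.15414725606294438 yaw 14.139568245448396 c [574.68  78.34] tilt toward +n deg -9.180670990132997
```

Run:
```python
from roll import *
from ang import ang
n=np.array([-np.sin(np.radians(14.3)),np.cos(np.radians(14.3))])
cage(np.array([574.7,78.3])+.7*n,14.3,5.1)
goto([480,-190,200],[180,0,155.8])
ang(10,(574.1,81.1),14.3);print(get_obs()["t"])
```

```text
yaw 194.3
down [-0.2   0.02 -0.27] [575.42  79.02   7.34]
closed 39.75036077560896 0.0
pushed [573.29  83.9    6.52] [-0.48  0.2  -1.23]
t 19.9667
[[-40.     2.5    2.26  39.23]
 [-30.     2.5    2.38  39.54]
 [-20.     2.5    2.36  39.55]
 [-10.     2.75   2.44  39.82]
 [  0.     2.5    2.27  39.61]
 [ 10.     2.5    2.47  39.64]
 [ 20.     2.25   2.39  39.68]
 [ 30.    -2.25   2.13  39.31]
 [ 40.     2.25   2.04  40.09]]
mark s,t 4.162855508804569 30.690284692464978 axis s 2.227586558013864 yaw 14.15524130673251 c [573.53  83.33] tilt toward +n deg 3.2155782004961866
21.6083
```

Run:
```python
from h import *
np.set_printoptions(precision=2,suppress=True,linewidth=150)
a=[np.mean([get_image(n).astype(float) for _ in range(8)],0) for n in("top","side")]
np.save("t.npy",a[0]);np.save("s.npy",a[1])
for n in C:
    for th in(-5,0,5,10):
        d=np.array([.969,.245]);nn=np.array([-.245,.969]);t=np.radians(th)
        print(n,th,proj(n,[*(np.array([573.5,83.3])+d*28+nn*18*np.sin(t)),18+18*np.cos(t)]))
    print("axis ends",[proj(n,[*(np.array([573.5,83.3])+d*k),18]) for k in(-55,55)])
p=cv2.resize(a[0][195:255,200:260,::-1],None,fx=6.6,fy=6.6,interpolation=cv2.INTER_CUBIC);q=cv2.resize(a[1][195:255,252:312,::-1],None,fx=6.6,fy=6.6,interpolation=cv2.INTER_CUBIC)
cv2.imwrite("pics/e.png",np.clip(np.hstack([p,q])*1.4-40,0,255))
```

```text
top -5 [226.72 217.82]
top 0 [226.16 217.95]
top 5 [225.61 218.09]
top 10 [225.07 218.24]
axis ends [array([233.61, 247.87]), array([224.55, 209.73])]
side -5 [275.6  221.43]
side 0 [275.75 221.72]
side 5 [275.89 222.05]
side 10 [276.03 222.41]
axis ends [array([303.55, 223.33]), array([266.36, 228.2 ])][ WARN:0@10.024] global loadsave.cpp:1063 imwrite_ Unsupported depth image for selected encoder is fallbacked to CV_8U.
```

View pics/e.png

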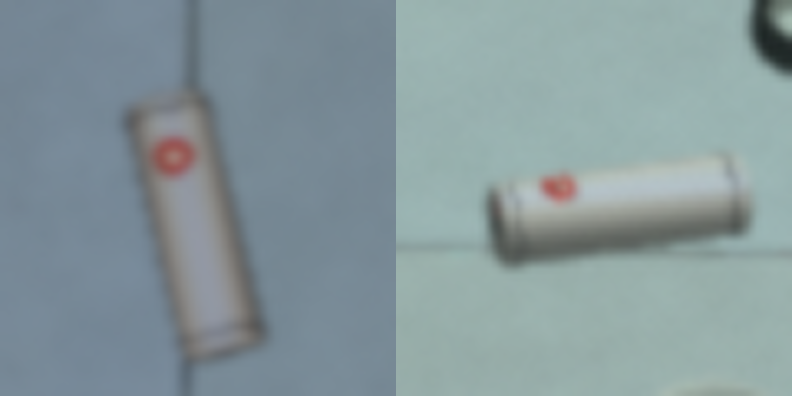

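The top view puts the tilt at about +3°, the side view and travelled distance at about +5 to 7°. I'll roll it back about 1.3 mm with a tighter cage.

```bash
sed -i 's/speed=15)/speed=sp)/; s/dist,op=40)/dist,op=40,sp=15)/; s/move_l(\[\*c,6.5\],speed=100)/move_l([*c,6.5],speed=130)/' roll.py
python3 - <<'E'
from roll import *
from ang import ang
n=np.array([-np.sin(np.radians(14.2)),np.cos(np.radians(14.2))])
T=np.array([573.29,83.9])
cage(T+.3*n,14.2,-1.4,37.6,8)
goto([480,-190,180],[180,0,155.8])
ang(8,(573.5,83.0),14.2);print(get_obs()["t"])
s=np.mean([get_image("side").astype(float) for _ in range(6)],0)
for nm,im in(("old",np.load("s.npy")),("new",s)):
    r=im[...,0]-(im[...,1]+im[...,2])/2;r=r[212:232,266:290];r=np.clip(r-np.median(r)-6,0,None);yy,xx=np.mgrid[212:232,266:290]
    print(nm,"side mark",(xx*r).sum()/r.sum(),(yy*r).sum()/r.sum())
    print(im.mean(2)[206:240,274:280].mean(1))
E
```

```text
yaw 194.2
down [0.06 0.49 0.58] [574.12  84.22   7.29]
closed 37.80400514179962 0.0
pushed [573.54  82.84   6.49] [0.35 0.19 0.03]
t 27.7583
[[-40.    -1.5   -1.97  39.55]
 [-30.    -1.75  -1.92  40.  ]
 [-20.    -2.    -2.09  39.74]
 [-10.    -1.75  -1.94  40.15]
 [  0.    -1.75  -1.91  40.17]
 [ 10.    -1.75  -1.7   40.13]
 [ 20.    -1.75  -1.88  40.04]
 [ 30.    -1.75  -1.83  40.28]
 [ 40.    -2.    -2.    40.49]]
mark s,t -1.5470874933087992 30.973978508351184 axis s -1.874726415880392 yaw 14.275500998052593 c [573.97  81.14] tilt toward +n deg -1.7096217561231501
29.2833
old side mark 276.85580858432155 224.76923076923077
[149.3  149.22 149.15 149.43 148.94 149.26 149.4  149.93 149.66 149.33 149.4  148.95 149.3  149.21 147.93 142.22 130.24 125.38 131.29 147.02 152.29
 144.72 134.27 122.87 111.49 101.99  96.99 102.3  122.63 141.68 146.4  146.76 147.31 147.84]
new side mark 276.40307052886044 224.10594172780864
[149.16 149.17 149.4  149.44 149.24 149.41 149.76 150.31 150.11 149.73 149.61 149.22 149.55 148.62 144.75 134.29 128.61 132.96 148.54 156.44 151.06
 141.21 129.35 117.89 107.99 100.47  98.44 111.36 134.54 145.65 146.79 146.76 147.38 148.05]
```

Run:
```python
from h import *
np.set_printoptions(precision=2,suppress=True,linewidth=150)
g=[567.5,-190.9]
goto([*g,80],[180,0,155.8]);grip(40);move_l([*g,2.5],speed=110);wait(.2);print(get_obs()["wrist_force"],get_obs()["tcp_pos"])
grip(8,60);o=get_obs();print("grip",o["grip_width"],o["grip_force"],o["tcp_pos"],o["wrist_force"])
move_l([*g,130],speed=120)
goto([541.3,88.5,119.8],[180,0,180]);wait(.4);o=get_obs();print("t",o["t"],o["tcp_pos"],o["ee_rot"],o["grip_width"],o["wrist_force"],o["moment"])
a=[np.mean([get_image(n).astype(float) for _ in range(6)],0) for n in("top","side")]
np.save("t2.npy",a[0]);np.save("s2.npy",a[1])
p=cv2.resize(a[0][145:245,205:285,::-1],None,fx=5,fy=5,interpolation=cv2.INTER_CUBIC);q=cv2.resize(a[1][155:235,215:285,::-1],None,fx=5,fy=5,interpolation=cv2.INTER_CUBIC)
cv2.imwrite("pics/f.png",np.hstack([p,np.pad(q,((0,100),(0,0),(0,0)))]).clip(0,255).astype(np.uint8))
```

```text
[ 0.   -0.42 -0.04] [ 568.4  -191.32    3.62]
grip 12.763456356533936 61.60405397415161 [ 568.11 -191.17    3.23] [-0.97 -0.17  2.81]
t 34.625 [541.51  87.86 119.81] [-180.      0.    179.94] 12.379084923713416 [-0.16 -0.06 -0.34] [-0.02  0.    0.03]
```

View pics/f.png

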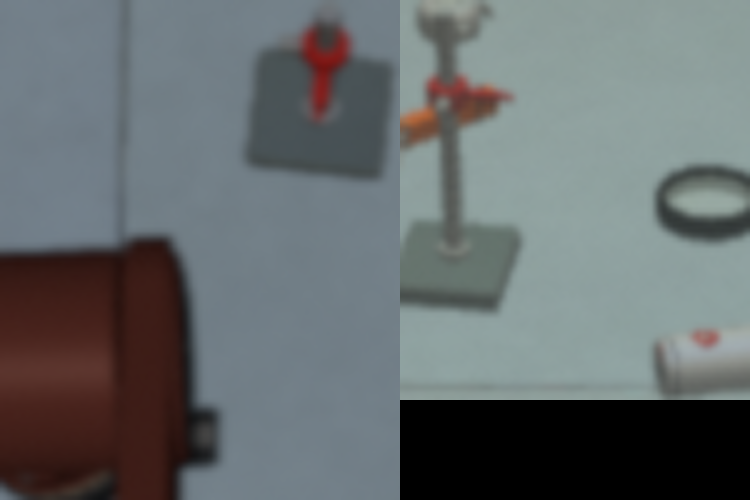

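The loupe is held. In the side view its rim is at ~(277,195) above the mark at (276,222), and the pointer tip is at (237,174). In the top view the arm covers the lens. I'll measure the rim and the tip.

Run:
```python
from h import *
np.set_printoptions(precision=2,suppress=True,linewidth=150)
s=np.load("s2.npy");g=s.mean(2)
u=cv2.resize(g[180:212,255:325],None,fx=8,fy=8,interpolation=cv2.INTER_CUBIC)
# rim outline: dark region left of the handle
m=big(u<105);ys,xs=np.nonzero(m);print("bbox",xs.min()/8+255-.44,xs.max()/8+255-.44,ys.min()/8+180-.44,ys.max()/8+180-.44)
cols=[(round(float((x)/8+255-.44),1),float(ys[xs==x].min()/8+180-.44).__round__(1),float(ys[xs==x].max()/8+180-.44).__round__(1)) for x in range(xs.min(),xs.max(),24)];print(cols)
for z in(123.6,):
  L=np.array([601.3,88.0,z])
  print("pred lens px",proj("side",L))
  ph=np.linspace(0,2*np.pi,60);E=np.array([proj("side",L+[30*np.cos(a),30*np.sin(a),k]) for a in ph for k in(-7,7)]);print("pred rim bbox",E.min(0),E.max(0))
print("tip",tri((268.2,168.2),(237.0,174.0)))
for i in(124,126):print(plane("top",(268.2,168.2),i),plane("side",(237,174),i))
print("foot",tri((225+205/4.6-.4,145+100/4.6-.4),(215+53/5-.4,155+247/5-.4)))
im=cv2.resize(np.clip(s[165:235,220:340,::-1],0,255),None,fx=6.6,fy=6.6,interpolation=cv2.INTER_CUBIC);cv2.imwrite("pics/g.png",im.clip(0,255).astype(np.uint8))
```

```text
bbox 265.81 324.435 179.56 207.06
[(265.8, 193.2, 196.9), (268.8, 189.4, 200.8), (271.8, 188.3, 202.1), (274.8, 187.8, 202.4), (277.8, 187.8, 202.7), (280.8, 188.4, 202.1), (283.8, 189.3, 201.1), (286.8, 192.2, 198.7), (289.8, 195.1, 197.3), (292.8, 190.9, 198.1), (295.8, 179.6, 198.4), (298.8, 179.6, 198.7), (301.8, 179.6, 198.3), (304.8, 179.6, 198.9), (307.8, 190.8, 203.9), (310.8, 190.7, 205.4), (313.8, 189.8, 206.4), (316.8, 189.7, 207.1), (319.8, 189.8, 207.1), (322.8, 190.4, 206.9)]
pred lens px [276.18 194.57]
pred rim bbox [265.14 186.88] [287.3  202.56]
tip (array([715.62, -24.07, 125.7 ]), np.float64(0.7303851032872238))
[716.67 -24.16 124.  ] [715.35 -26.92 124.  ]
[716.07 -24.11 126.  ] [715.07 -23.18 126.  ]
foot (array([753.97, -29.81,  17.53]), np.float64(0.027710643963817533))
```

View pics/g.png

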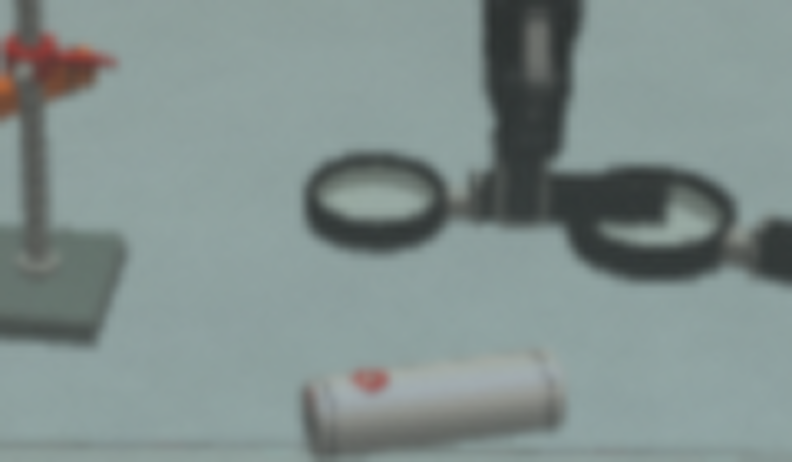

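Run:
```python
from h import *
np.set_printoptions(precision=2,suppress=True)
move_l([541.8,88.8,120.8],speed=20);wait(1);o=get_obs();print(o["t"],o["tcp_pos"],o["ee_rot"],o["grip_width"],o["grip_force"])
print(sign_off())
```

```text
36.475 [541.82  88.79 120.79] [-180.    0. -180.] 12.385818748799396 61.09230995178223
the job is handed in; nothing more can be done
None
```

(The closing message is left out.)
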